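# Put the photometer's reference kit away and set its filter drum

## Task

Clear up after the check of the filter photometer: press the loose reference filter block and the T-shaped alignment gauge fully home in their matching cutouts in the foam tray, and turn the photometer's knob until number 3 stands squarely in the middle of its small window, ready for the next sample. The order does not matter; leave the square block in the tray and everything else on the bench as it is.

Things in the scene. Friction and masses are not known exactly. Their poses are not given: they have to be found in the camera images.
- photometer: Filter photometer, a low white instrument fixed to the bench, 260 (x) x 220 (y) mm, flat deck 75 mm above the bench; the grey cell-compartment cover stands 10 mm above the deck on its +y half. It may stand on either side of the bench. Origin: centre of the underside on the bench; x axis points from its front (robot side) to its back, z up.
- dial (a joint): Black filter-drum knob on the photometer's deck, vertical axis. Value in rad: 0 shows number 1 in the window and each 1.047 rad (60 degrees) more shows the next number, so 2.094 is number 3 squarely in the window and 5.236 is number 6; it stops at 1 and 6. The value grows when the knob is turned clockwise seen from above. About 0.06 N m of friction, no clicks: it stays where it is left.
- dial_grip (a point): Point on the knob's axis at the middle of its grip bar, 19 mm above the deck. The bar is 40 mm long, 12 mm thick and 22 mm high (its top 11 mm above this point); under it a round skirt, 48 mm across, whose top is 10 mm below this point. This point's x axis lies along the bar (and turns with the knob); at dial value 0 the bar lies along the photometer's x axis.
- window (a point): Centre of the small window in the deck, 28 mm (x) by 22 mm, level with the deck, 90 mm behind the knob. The number drum (60 mm across, numbers 20 mm tall, 31 mm apart round it) turns under it one for one with the knob, its numbers moving away from the photometer's front as the dial value grows; a number stands upright as seen from the photometer's front and is set when its middle is level with the two index marks beside the window.
- tray: Reference-kit tray fixed to the bench, black, 170 (x) x 240 (y) x 30 mm, filled with grey foam flush with its rim (30 mm above the bench). The foam has three cutouts, each 18 mm deep with a flat floor and 2.5 mm free all round the part; soft foam lips in the rectangular and T cutouts nip the part, so it must be pushed down with about 3 to 12 N. It may stand on either side of the bench. Origin: centre of the underside on the bench; z up.
- cutout_rect (a point): Centre of the mouth (foam top, 30 mm above the bench) of the rectangular cutout, 49 x 29 mm, long side along this point's x axis.
- cutout_tee (a point): Mouth (foam top) of the T-shaped cutout, at the middle of the T's bar; the bar runs along this point's y axis and the stem points to its -x. Same outline as the T gauge plus 2.5 mm all round.
- cutout_square (a point): Centre of the mouth (foam top) of the square cutout, 31 x 31 mm, in which the square block already sits.
- filter_block_center (a point): Reference filter block, plain aluminium, 44 (x) x 24 (y) x 34 mm tall with a round glass on each long face, standing upright among the clutter. This point is its centre, 17 mm above its underside; x axis along its 44 mm side. Belongs in the rectangular cutout, either way round; home on the cutout's floor it stands 16 mm proud of the foam and this point is 1 mm below the foam top. 65 to 135 g.
- tee_gauge_center (a point): Alignment gauge, plain aluminium, T-shaped seen from above, 34 mm tall: bar 14 (x) x 46 (y) mm, and from the bar's middle a stem 14 mm wide that reaches 20 mm beyond the bar towards -x. Standing upright among the clutter. This point is at the middle of the bar, 17 mm above the underside. Belongs in the T cutout, stem to stem; home it stands 16 mm proud and this point is 1 mm below the foam top. 60 to 120 g.
- square_block_center (a point): Square aluminium block, 26 x 26 x 34 mm, already home in its square cutout: leave it there. This point is its centre.
- jar: Bystander, leave it alone: amber jar with black cap, 44 mm across, 60 mm tall, near the loose pieces. Origin: centre of its underside.
- dish: Bystander, leave it alone: round white lidded dish, 62 mm across, 19 mm tall, near the loose pieces. Origin: centre of its underside.
- weight: Bystander, leave it alone: brass check weight, 32 mm across, 51 mm tall, near the loose pieces. Origin: centre of its underside.
- cell_box: Bystander, leave it alone: white box with grey lid, 48 x 36 x 42 mm, near the loose pieces. Origin: centre of its underside.
- bottle: Bystander, leave it alone: amber bottle, 72 mm across, 155 mm tall, at the back. Origin: centre of its underside.
- cylinder: Bystander, leave it alone: glass measuring cylinder, 275 mm tall, 46 mm across, foot 86 mm, at the back. Origin: centre of its underside.
- beaker: Bystander, leave it alone: glass beaker, 70 mm across, 95 mm tall, at the back. Origin: centre of its underside.
- hydrometer: Bystander, leave it alone: glass hydrometer, 265 mm long, 22 mm thick, lying at the left-hand side. Origin: under its middle.
- spatula: Bystander, leave it alone: spatula 190 mm long, lying at the right-hand side. Origin: under its middle.
Not all that is in view belongs to the job. What is shaped like the part that bears tee_gauge_center but blue is not meant. Leave any red look-alike of the part that bears filter_block_center alone.

How it is judged:
By the outcome, as a careful person would: the job done as asked, in the order asked, and still so for the second after the job is handed in, with the robot touching nothing.
It also fails if it takes over 72 s, if anything falls off the work surface, if the arm or the gripper's body presses on something with over 40 N, if the wrist force passes 120 N, or if a joint passes its speed limit or range.

## Robot

A 6-joint arm with a two-finger parallel gripper is mounted at the origin on the work surface. World frame = base frame: x ahead of the robot, y to its left, z up, the work surface at z = 0. Lengths are in m, angles in rad, forces in N, time in s.
With the tool pointing down it reaches from about 0.375 to 0.9 m from the base axis. Payload 3.1 kg.
Tool frame: the origin (TCP) lies midway between the tips of the shut fingers; the grasp point (between the pads) lies 19 mm behind it (pinch_z is the distance from the TCP to the grasp point, in m); y points along the fingers, z is the direction in which the jaws open and shut, and the axes are right-handed (so a half turn about y gives the same grasp; the last joint's range is limited). The gripper opens to 87 mm and grips with 3 to 60 N. Pads are 19 mm wide; open, the fingers measure 117 mm over their backs; the gripper's body (75 mm by 190 mm) begins 51 mm behind the grasp point.
Start: joints at [1.153, 0.527, 1.433, -0, 1.181, -0.178], TCP at [0.148, 0.607, 0.223] pointing down, gripper open.
Joint ranges: [-3.08, 3.08], [-0.75, 2.2], [0.22, 2.44], [-1.43, 4.57], [0, 2.65], [-2.85, 2.85]. Speed limits (rad/s): [2.79, 2.79, 3.14, 3.14, 3.14, 3.14].

## Interface

Orientations are given as a unit quaternion [x, y, z, w].
In Python, from rig import * gives the robot as it stands.
- The arm moves only by the tool drive_tool, never from a script. Its argument "plan" is a list of rows, each a list of 7 numbers: the shift along the tool's x, y, z in mm, then the turn, a rotation vector about the tool's x, y, z in degrees, then the finger opening in mm, from 0 to 87. A call has 1 to 10 rows; each row is the pose to reach, as a shift and turn from the pose commanded when the call began, along the tool's axes at that moment; what a row does not reach only later rows make up. A row lasts 1/10 s, in which the tool goes at most 50 mm and 8.59 degrees, less where a joint would pass 70% of its speed; a pose out of reach is approached as far as the arm can. A call with a gripper value outside its range is refused whole. The fingers move at their own pace and stop on an object; "newtons" is the grip in N (left out, the last holds). Time passes only in rows, so rows that repeat a pose let the fingers close. It gives the time, the measured TCP pose, the force and the opening at its end, in the units of the state.
- get_obs(): the state, without advancing time (a new reading comes with each control period).
- camera(name): name is "scene" or "top" or "wrist"; returns the picture (400x640x3 uint8, blue, green, red); there is no depth.
- get_calibration(name): a dict with "fx", "fy", "cx", "cy" (pixels), "origin" and "rotation" of the camera in the world; the wrist camera has in their place "tool_from_camera" (4x4, takes a point from camera to tool coordinates, whose origin is the TCP and whose axes are the tool frame's). Camera axes: x right, y down, z forward; pixel columns grow to the right and rows downward; lengths in m; the calibration is good to about 2 mm. A picture is of the moment at which its call begins: read the wrist's pose just before it. get_calibration takes no time and is no camera call.
- hand_in(): hands the job in, once; it reports no verdict.
Trained networks look in the newest picture that a camera, given by its name, has taken for a name from the list of things; names that differ only in an ending like _2 or _b are one class to them, and where a whole thing is asked for, a point or a joint stands for the part that bears it (a point fixed in the world has none). Each returns a list of dicts, best first, with "conf" (0 to 1); they miss things now and then, are a little off and sometimes report something else, mostly with a low value. They report only what shows in the picture. A call takes as long as a camera call. They do not tell look-alikes from the thing itself.
- spot_in(camera, target): "location" ([column, row] in pixels, amid what is visible of it).
- mark_of(camera, target): "location" ([column, row] in pixels: a listed point, or the origin of a listed thing).
The state is a dict: "time": time; "q": joint angles; "joint_velocities": joint speeds; "joint_torque": joint torques, N m; "position": TCP position; "tool_rot": TCP orientation; "ft_force": force on the tool from outside, world axes, zero at the start; "moment": the same for the moment, N m; "grip_width": finger opening in m.
Only numpy, scipy, OpenCV 4.12 (cv2) and the standard library are available. Lean on these libraries where they do the work, as an engineer would, in place of code of your own. Each camera call takes 0.05 s, during which the arm holds its last target. There are 200 camera calls.

## Working session

There is one attempt and no reset: what is moved stays moved. The work goes in short steps, Python scripts to look and compute and a tool call to move; the robot and the scene stay as the last step left them, time stands still between calls to the robot, and variables do not carry over. Pictures are saved under pics/ and viewed, about 8 in all and at most 12, crops included, and the job is handed in when it is done.

Besides the shell and the picture viewer there is one more tool, called after "Call:" as name([rows], argument=value, ...), one row to a line, values as JSON. drive_tool: Moves the arm, as the interface text tells. Its arguments: {"type":"object","properties":{"plan":{"type":"array","items":{"type":"array","items":{"type":"number"}}},"newtons":{"type":"number"}},"required":["plan"]}

```bash
mkdir -p pics; cat > h.py <<'E'
from rig import *
import numpy as np, cv2
from scipy.spatial.transform import Rotation as R
def cam(name):
    c=get_calibration(name)
    if name=='wrist':
        o=get_obs(); T=np.eye(4); T[:3,:3]=R.from_quat(o['tool_rot']).as_matrix(); T[:3,3]=o['position']
        M=T@np.array(c['tool_from_camera']); return c,M[:3,3],M[:3,:3]
    return c,np.array(c['origin']),np.array(c['rotation'])
def ray(name,px,z):
    c,o,Rm=cam(name); d=Rm@np.array([(px[0]-c['cx'])/c['fx'],(px[1]-c['cy'])/c['fy'],1]); return o+d*(z-o[2])/d[2]
def proj(name,p):
    c,o,Rm=cam(name); q=Rm.T@(np.array(p)-o); return np.array([c['fx']*q[0]/q[2]+c['cx'],c['fy']*q[1]/q[2]+c['cy']])
E
python3 - <<'E'
from h import *
np.set_printoptions(precision=4,suppress=True)
for n in ['top','scene']:
    im=camera(n); cv2.imwrite(f'pics/{n}0.png',im)
    if n=='top':cv2.imwrite('pics/top0x.png',cv2.resize(im,(800,500)))
    for t,z in [('dial_grip',.094),('window',.075),('photometer',0),('tray',0),('cutout_rect',.03),('cutout_tee',.03),('cutout_square',.03),('filter_block_center',.017),('tee_gauge_center',.017),('square_block_center',.029),('jar',0),('dish',0),('weight',0),('cell_box',0)]:
        for d in mark_of(n,t)[:3]: print(n,t,round(d['conf'],2),np.round(d['location'],1),ray(n,d['location'],z)[:2])
o=get_obs(); print(o['time'],o['position'],R.from_quat(o['tool_rot']).as_matrix(),o['grip_width'])
print(get_calibration('wrist'),cam('top')[1:])
E
```

```text
Traceback (most recent call last):
  File "h.py", line 11, in ray
    c,o,Rm=cam(name); d=Rm@np.array([(px[0]-c['cx'])/c['fx'],(px[1]-c['cy'])/c['fy'],1]); return o+d*(z-o[2])/d[2]
                        ~~^~~~~~~~~~~~~~~~~~~~~~~~~~~~~~~~~~~~~~~~~~~~~~~~~~~~~~~~~~~~~~
ValueError: matmul: Input operand 1 has a mismatch in its core dimension 0, with gufunc signature (n?,k),(k,m?)->(n?,m?) (size 3 is different from 4)
```

View pics/top0x.png

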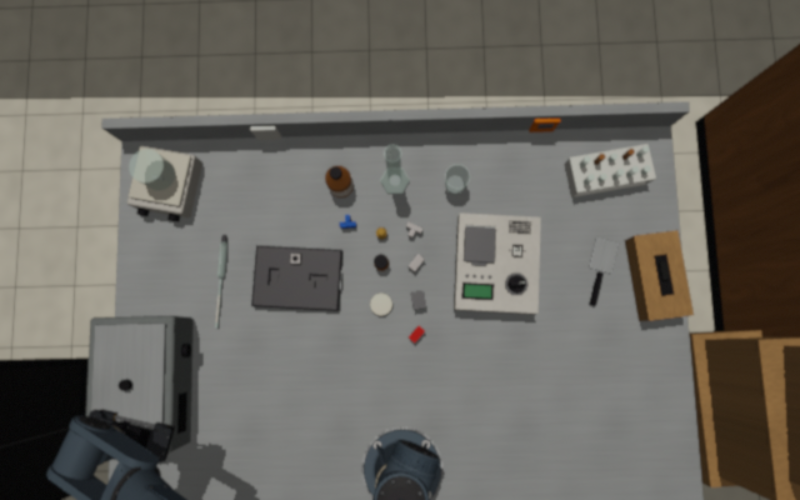

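The top view (scaled by 1.25) shows:
- The tray at (298,279) and the photometer at (498,263), with its knob at (516,284).
- T candidates: aluminium at (414,230) and blue at (347,222).
- Block candidates: aluminium at (416,263) and red at (417,335). The grey box at (418,300) is the cell_box.

The calibration's "rotation" turns out to be a quaternion, so I'll fix the helper.

```bash
sed -i "s/np.array(c\['rotation'\])$/R.from_quat(c['rotation']).as_matrix()/" h.py
python3 - <<'E'
from h import *
np.set_printoptions(precision=4,suppress=True)
print(get_calibration('top'))
for n in ['top','scene']:
    im=camera(n); cv2.imwrite(f'pics/{n}0.png',im)
    for t,z in [('dial_grip',.094),('window',.075),('photometer',0),('tray',0),('cutout_rect',.03),('cutout_tee',.03),('cutout_square',.03),('filter_block_center',.017),('tee_gauge_center',.017),('jar',0),('dish',0),('weight',0),('cell_box',0)]:
        for d in mark_of(n,t)[:3]: print(n,t,round(d['conf'],2),np.round(d['location'],1),ray(n,d['location'],z)[:2])
o=get_obs(); print(o['time'],o['position'],R.from_quat(o['tool_rot']).as_matrix(),o['grip_width'])
print(get_calibration('wrist'))
E
```

```text
{'fx': 505.60212210993046, 'fy': 505.60212210993046, 'cx': 316.30993329923734, 'cy': 198.93627219407423, 'origin': array([ 0.3536, -0.0228,  1.7701]), 'rotation': array([-0.6968,  0.714 , -0.0427,  0.054 ])}
top dial_grip 0.63 [410.6 222.6] [ 0.4977 -0.3094]
top window 0.85 [412.4 200.6] [ 0.5735 -0.3223]
top photometer 0.81 [393.8 212.2] [ 0.5438 -0.2684]
top tray 0.91 [236.1 221.7] [0.524 0.287]
top tray 0.38 [365.9 146.3] [ 0.7834 -0.1793]
top cutout_rect 0.85 [218.9 218.9] [0.5324 0.3415]
top cutout_rect 0.55 [314.8 145.6] [0.7835 0.0031]
top cutout_tee 0.79 [252.  225.2] [0.5077 0.2266]
top cutout_square 0.73 [234.2 208.5] [0.5674 0.2883]
top filter_block_center 0.6 [336.1 212.7] [ 0.5452 -0.0655]
top filter_block_center 0.52 [335.  264.8] [ 0.3653 -0.0566]
top tee_gauge_center 0.74 [238.4 223.6] [0.5156 0.276 ]
top tee_gauge_center 0.55 [278.7 180.8] [0.6633 0.1333]
top tee_gauge_center 0.48 [333.8 182.2] [ 0.6532 -0.0605]
top jar 0.63 [304.4 209.4] [0.5616 0.0455]
top dish 0.59 [301.9 241.7] [0.4482 0.0565]
top weight 0.43 [305.8 187.6] [0.6393 0.0389]
top cell_box 0.63 [336. 
[... 751 characters left out ...]
3 [240.9 241.4] [ 0.5451 -0.3055]
scene jar 0.8 [336.5 194.5] [0.5583 0.0428]
scene dish 0.62 [321.5 175.8] [0.4589 0.0569]
scene dish 0.19 [370.3 162.8] [0.5126 0.2299]
scene weight 0.72 [349.1 211.1] [0.6389 0.0295]
scene cell_box 0.22 [396.3 146.7] [0.5065 0.3602]
1.5 [0.1478 0.6073 0.2225] [[ 0.9716 -0.      0.2365]
 [-0.2365 -0.      0.9716]
 [-0.     -1.     -0.    ]] 0.08706481202791164
{'fx': 288.1090344562232, 'fy': 288.1090344562232, 'cx': 312.79464549338945, 'cy': 202.6592803097651, 'tool_from_camera': array([[-0.0007,  0.9703,  0.2419, -0.0666],
       [ 0.    , -0.2419,  0.9703, -0.1628],
       [ 1.    ,  0.0006,  0.0001, -0.0001],
       [ 0.    ,  0.    ,  0.    ,  1.    ]])}
```

View pics/scene0.png

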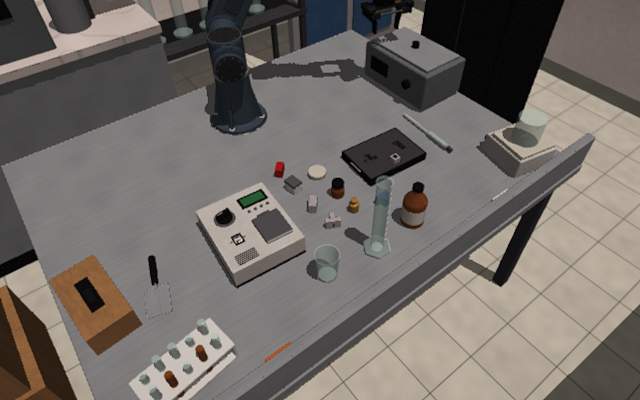

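Scene view: aluminium T at (333,220), aluminium block at (312,203), cell box at (293,184), red block at (280,168). The networks agree with the top view: block near (0.545,-0.066), T near (0.653,-0.06). I'll move over the tray first.

Call:
drive_tool([
  [435,42,-230,0,-13.7,0,87],
  [435,42,-230,0,-13.7,0,87],
  [435,42,-230,0,-13.7,0,87],
  [435,42,-230,0,-13.7,0,87],
  [435,42,-230,0,-13.7,0,87],
  [435,42,-230,0,-13.7,0,87],
  [435,42,-230,0,-13.7,0,87],
  [435,42,-230,0,-13.7,0,87],
  [435,42,-230,0,-13.7,0,87],
  [435,42,-230,0,-13.7,0,87],
])

```text
time: 2.5
position: [0.5179, 0.2791, 0.1806]
tool_rot: [-0.707, -0.0, -0.0, 0.707]
ft_force: [0.0, 0.8, 0.1]
grip_width: 0.0868
```

```bash

python3 - <<'E'
from h import *
np.set_printoptions(precision=4,suppress=True)
n='wrist'
im=camera(n); cv2.imwrite('pics/w1.png',im)
for t,z in [('tray',0),('cutout_rect',.03),('cutout_tee',.03),('cutout_square',.03)]:
    for d in mark_of(n,t)[:2]: print(n,t,round(d['conf'],2),np.round(d['location'],1),ray(n,d['location'],z)[:2])
c=im[120:330,180:460]; cv2.imwrite('pics/w1c.png',cv2.convertScaleAbs(cv2.resize(c,None,fx=2.8,fy=2.8,interpolation=cv2.INTER_CUBIC),alpha=1.8,beta=10))
o=get_obs();print(o['time'],o['position'],o['tool_rot'])
E
```

```text
wrist tray 0.94 [317.2 190.9] [0.5264 0.2823]
wrist tray 0.16 [111.3 121.7] [0.4442 0.0463]
wrist cutout_rect 0.73 [370.6 197.7] [0.5246 0.3433]
wrist cutout_tee 0.68 [260.7 194.2] [0.5181 0.2222]
wrist cutout_square 0.62 [318.1 240.2] [0.5715 0.2871]
2.75 [0.5155 0.2808 0.1804] [-0.707   0.0007  0.0003  0.7072]
```

View pics/w1c.png

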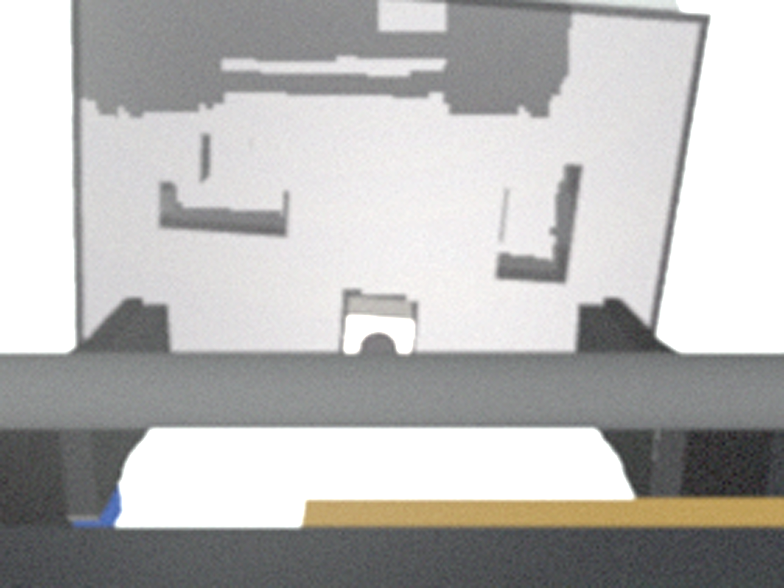

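The wrist crop (scale 2.8, offset (180,120)) shows:
- Rectangular cutout: far-left corner (497,278), far-right (565,282), near-right (581,166).
- T cutout: far bar edge from (160,227) to (287,236), left end of the bar at (161,182), stem pointing up (-x).
- Square block: in place at (380,325).

Next I'll convert these to positions.

```bash

python3 - <<'E'
from h import *
np.set_printoptions(precision=4,suppress=True)
f=lambda x,y,z=.03: ray('wrist',(180+(x+.5)/2.8-.5,120+(y+.5)/2.8-.5),z)[:2]
an=lambda d:np.degrees(np.arctan2(d[1],d[0]))
BL,BR,TR=f(497,278),f(565,282),f(581,166)
print('rect',BL,BR,TR,'sizes',np.linalg.norm(BL-BR),np.linalg.norm(TR-BR),'c',(BL+TR)/2,'ang',an(BR-TR),an(BR-BL)-90)
a,b,c,d=f(160,227),f(287,236),f(288,190),f(161,182)
print('tee',a,b,c,d,np.linalg.norm(a-b),np.linalg.norm(b-c),(a+b+c+d)/4,'ang',an(b-a)-90, 'stemL',f(207,133),f(202,182),an(f(202,182)-f(207,133)))
print('tray edges',an(f(655,310)-f(705,20)),an(f(80,345)-f(76,0)))
E
```

```text
rect [0.5459 0.3314] [0.5476 0.3591] [0.5    0.3627] sizes 0.027742998487105527 0.04771734689903747 c [0.5229 0.347 ] ang -4.255945065997218 -3.5080396513927212
tee [0.5246 0.196 ] [0.5283 0.2467] [0.5095 0.2475] [0.5063 0.1976] 0.05076402740860339 0.018757994763333546 [0.5172 0.222 ] ang -4.186683857265166 stemL [0.487  0.2167] [0.5063 0.2137] -8.611114647894892
tray edges -4.5220962810133 -4.368344584296114
```

Call:
drive_tool([
  [60,-20,-335,0,0,0,87],
  [60,-20,-335,0,0,0,87],
  [60,-20,-335,0,0,0,87],
  [60,-20,-335,0,0,0,87],
  [60,-20,-335,0,0,0,87],
  [60,-20,-335,0,0,0,87],
  [60,-20,-335,0,0,0,87],
  [60,-20,-335,0,0,0,87],
  [60,-20,-335,0,0,0,87],
])

```text
time: 3.65
position: [0.5756, -0.0531, 0.2007]
tool_rot: [-0.707, 0.0, 0.0, 0.707]
ft_force: [-0.3, 0.0, 0.2]
grip_width: 0.0871
```

```bash

python3 - <<'E'
from h import *
np.set_printoptions(precision=4,suppress=True)
n='wrist'
im=camera(n); cv2.imwrite('pics/w2.png',im)
for t,z in [('filter_block_center',.017),('tee_gauge_center',.017),('dial_grip',.094),('window',.075)]:
    for d in mark_of(n,t)[:3]: print(n,t,round(d['conf'],2),np.round(d['location'],1),ray(n,d['location'],z)[:2])
o=get_obs();print(o['time'],o['position'],o['tool_rot'])
c=im[110:340,80:400]; cv2.imwrite('pics/w2c.png',cv2.resize(c,None,fx=2.5,fy=2.5,interpolation=cv2.INTER_CUBIC))
E
```

```text
wrist filter_block_center 0.56 [312.6 165.2] [ 0.5484 -0.0518]
wrist tee_gauge_center 0.82 [314.  245.1] [ 0.6511 -0.0496]
wrist dial_grip 0.71 [11.8 98.9] [ 0.4825 -0.318 ]
wrist dial_grip 0.3 [597.6 186.1] [0.5587 0.219 ]
wrist window 0.92 [ 48.6 199.2] [ 0.5782 -0.3234]
3.9 [ 0.5757 -0.052   0.2005] [-0.707  -0.0009  0.0013  0.7072]
```

View pics/w2c.png

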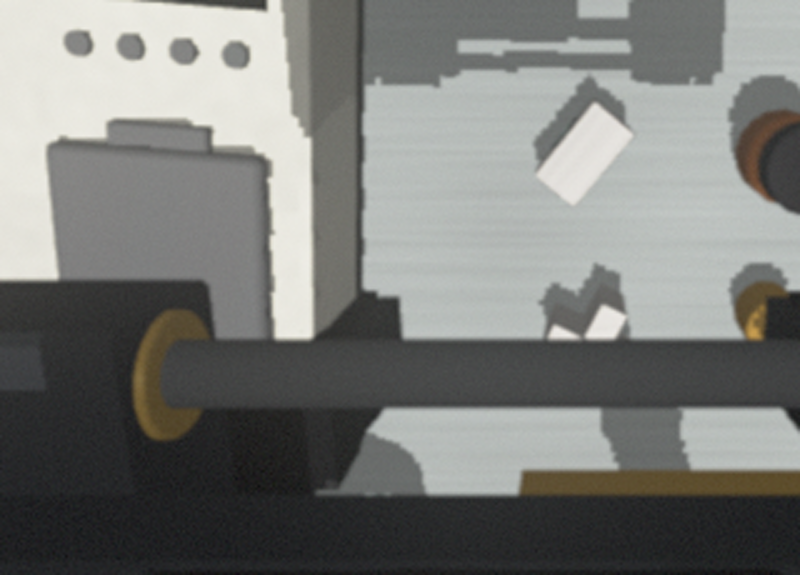

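Close crop (scale 2.5, offset (80,110)): the aluminium block's top corners are (595,101), (634,134), (573,206), (535,173). It is plain aluminium, not red. The aluminium T at about (585,325) is half hidden by the gripper. The network marks at (312.6,165.2) and (314,245) agree with this.

```bash

python3 - <<'E'
from h import *
np.set_printoptions(precision=4,suppress=True)
f=lambda x,y,z=.034: ray('wrist',(80+(x+.5)/2.5-.5,110+(y+.5)/2.5-.5),z)[:2]
an=lambda d:np.degrees(np.arctan2(d[1],d[0]))
P=[f(595,101),f(634,134),f(573,206),f(535,173)]
print(P,[np.linalg.norm(P[i]-P[i-1]) for i in range(4)],np.mean(P,0),'long',an(P[2]-P[1]),an(P[3]-P[0]),'short',an(P[1]-P[0]),an(P[2]-P[3]))
o=get_obs();print(o['time'],o['position'],o['tool_rot'])
E
```

```text
[array([ 0.53  , -0.0465]), array([ 0.5448, -0.0286]), array([ 0.5784, -0.0564]), array([ 0.5629, -0.0739])] [np.float64(0.0428250133873944), np.float64(0.023192355793091764), np.float64(0.04360694782423389), np.float64(0.023414004186900105)] [ 0.554  -0.0514] long -39.57928663456682 -39.85940152022178 short 50.47956564867665 48.56398044499969
3.9 [ 0.5757 -0.052   0.2005] [-0.707  -0.0009  0.0013  0.7072]
```

Call:
drive_tool([
  [-22,110,1,0,39.7,0,55],
  [-22,110,1,0,39.7,0,55],
  [-22,110,1,0,39.7,0,55],
  [-22,110,1,0,39.7,0,55],
  [-22,110,1,0,39.7,0,55],
  [-22,110,1,0,39.7,0,55],
  [-22,150,1,0,39.7,0,55],
  [-22,183,1,0,39.7,0,55],
  [-22,183,1,0,39.7,0,55],
], newtons=25)

```text
time: 4.8
position: [0.5511, -0.0516, 0.0143]
tool_rot: [0.666, -0.242, 0.236, -0.665]
ft_force: [-0.2, -0.2, 0.2]
grip_width: 0.0551
```

Call:
drive_tool([
  [0,0,0,0,0,0,15],
  [0,0,0,0,0,0,15],
  [0,0,0,0,0,0,15],
  [0,0,0,0,0,0,15],
  [0,0,0,0,0,0,15],
  [0,0,0,0,0,0,15],
], newtons=25)

```text
time: 5.4
position: [0.5548, -0.0533, 0.0186]
tool_rot: [-0.665, 0.239, -0.241, 0.665]
ft_force: [-0.1, -0.2, 5.1]
grip_width: 0.0237
```

Call:
drive_tool([
  [0,-50,0,0,0,0,15],
  [0,-100,0,0,0,0,15],
  [0,-130,0,0,0,0,15],
  [-279,-130,286,0,-35.4,0,15],
  [-279,-130,286,0,-35.4,0,15],
  [-279,-130,286,0,-35.4,0,15],
  [-279,-130,286,0,-35.4,0,15],
  [-279,-130,286,0,-35.4,0,15],
  [-279,-130,286,0,-35.4,0,15],
  [-279,-130,286,0,-35.4,0,15],
])

```text
time: 6.4
position: [0.5252, 0.2976, 0.1474]
tool_rot: [0.707, -0.027, 0.026, -0.706]
ft_force: [1.2, -0.0, -0.5]
grip_width: 0.024
```

Call:
drive_tool([
  [0,0,116,0,0,0,15],
  [0,0,116,0,0,0,15],
  [0,0,116,0,0,0,15],
  [0,0,116,0,0,0,15],
])

```text
time: 6.8
position: [0.5339, 0.4138, 0.1469]
tool_rot: [-0.707, 0.025, -0.025, 0.707]
ft_force: [0.5, -0.0, -1.4]
grip_width: 0.024
```

The second move overshot in y, which does no harm up here. I'll use this view to measure the cutout again and check the part in hand.

```bash

python3 - <<'E'
from h import *
np.set_printoptions(precision=4,suppress=True)
n='wrist'
o=get_obs();print(o['time'],o['position'],R.from_quat(o['tool_rot']).as_matrix()[:,0])
im=camera(n); cv2.imwrite('pics/w3.png',im)
for t,z in [('cutout_rect',.03),('cutout_tee',.03),('cutout_square',.03),('filter_block_center',.147)]:
    for d in mark_of(n,t)[:2]: print(n,t,round(d['conf'],2),np.round(d['location'],1),ray(n,d['location'],z)[:2])
c=im[110:290,130:380]; cv2.imwrite('pics/w3c.png',cv2.convertScaleAbs(cv2.resize(c,None,fx=3.2,fy=3.2,interpolation=cv2.INTER_CUBIC),alpha=1.3,beta=10))
E
```

```text
6.8 [0.5339 0.4138 0.1469] [ 0.9975 -0.0709  0.    ]
wrist cutout_rect 0.46 [190.8 189.3] [0.5144 0.2905]
wrist cutout_tee 0.74 [119.4 199.6] [0.5196 0.2167]
wrist filter_block_center 0.9 [311.4 240.2] [0.532  0.4088]
```

View pics/w3c.png

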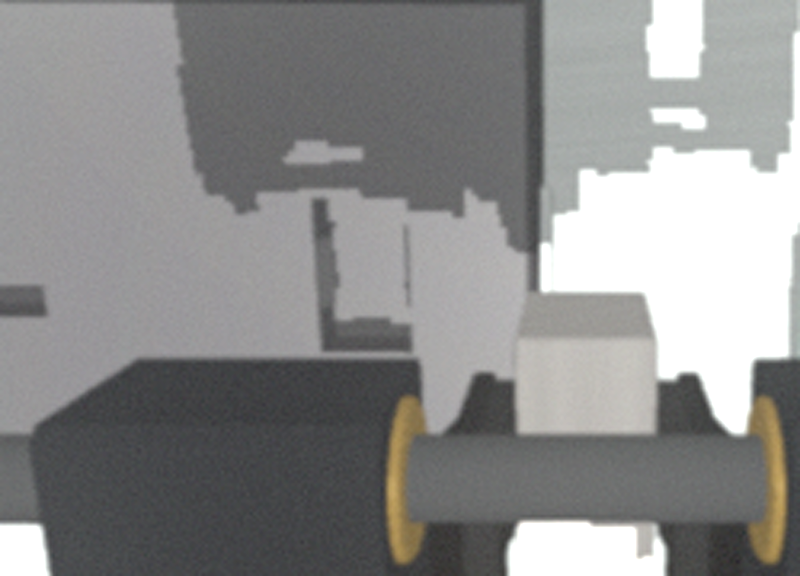

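The block is held straight, with its near top edge at crop row 338, columns 515–657. Rectangular cutout corners in this crop: far-left (322,351), far-right (411,352), left wall up to (311,199).

```bash

python3 - <<'E'
from h import *
np.set_printoptions(precision=4,suppress=True)
f=lambda x,y,z=.03: ray('wrist',(130+(x+.5)/3.2-.5,110+(y+.5)/3.2-.5),z)
an=lambda d:np.degrees(np.arctan2(d[1],d[0]))
a,b,c,d=[f(*p)[:2] for p in [(322,351),(411,352),(311,199),(406,225)]]
print(a,b,c,d,np.linalg.norm(a-b),an(b-a)-90,an(a-c),an(b-d))
th=np.radians(-4.3);ux=np.array([np.cos(th),np.sin(th)]);uy=np.array([-ux[1],ux[0]])
print('c',(a+b)/2-.0245*ux)
o=get_obs();M=R.from_quat(o['tool_rot']).as_matrix()
for p,z in [((515,338),.0165),((657,338),.0165),((527,294),-.0175),((646,294),-.0175)]:
    print('tool mm',1000*M.T@(f(*p,o['position'][2]+z)-o['position']))
E
```

```text
[0.5488 0.324 ] [0.5513 0.3522] [0.5005 0.3277] [0.5107 0.3556] 0.028282254081417716 -5.012569157899108 -4.346496525475761 -4.82410511223083
c [0.5257 0.34  ]
tool mm [-23.2082 -16.458  -11.6989]
tool mm [-23.2324 -16.487   11.7873]
tool mm [-22.3656  17.5413 -11.8404]
tool mm [-22.3887  17.5116  12.126 ]
```

The pose reading was taken after the picture, while the arm was still settling. I'll take a static picture and pin down the pose.

```bash

python3 - <<'E'
from h import *
np.set_printoptions(precision=4,suppress=True)
o=get_obs();print(o['time'],o['position'],R.from_quat(o['tool_rot']).as_matrix()[:,0])
im=camera('wrist'); cv2.imwrite('pics/w4.png',im)
ps=[o['position']]
for i in range(4): camera('wrist'); ps.append(get_obs()['position'])
print(np.array(ps))
a=cv2.imread('pics/w3.png',0); x0,y0=195,160
t=a[165:225,222:268]
r=cv2.matchTemplate(cv2.cvtColor(im,cv2.COLOR_BGR2GRAY)[140:250,190:300],t,cv2.TM_CCOEFF_NORMED); print(r.max(),np.array(cv2.minMaxLoc(r)[3])+[190,140]-[222,165])
E
```

```text
7.05 [0.5347 0.4094 0.1473] [ 0.9971 -0.0767 -0.0012]
[[0.5347 0.4094 0.1473]
 [0.535  0.4097 0.1476]
 [0.5351 0.41   0.1477]
 [0.535  0.4103 0.1477]
 [0.535  0.4105 0.1477]]
0.94847345 [4 0]
```

Call:
drive_tool([
  [-4,0,-66.5,0,0,0,15],
  [-4,0,-66.5,0,0,0,15],
  [-4,50,-66.5,0,0,0,15],
  [-4,93,-66.5,0,0,0,15],
  [-4,93,-66.5,0,0,0,15],
  [-4,93,-66.5,0,0,0,15],
  [-4,93,-66.5,0,0,0,15],
])

```text
time: 8.0
position: [0.5269, 0.3461, 0.0568]
tool_rot: [-0.706, 0.026, -0.027, 0.707]
ft_force: [-0.6, 1.0, -0.8]
grip_width: 0.024
```

```bash

python3 - <<'E'
from h import *
np.set_printoptions(precision=4,suppress=True)
camera('wrist');o=get_obs();print(o['time'],o['position'],R.from_quat(o['tool_rot']).as_matrix()[:,0],o['ft_force'])
im=camera('wrist'); cv2.imwrite('pics/w5.png',im)
c=im[130:290,200:420]; cv2.imwrite('pics/w5c.png',cv2.convertScaleAbs(cv2.resize(c,None,fx=3.6,fy=3.6,interpolation=cv2.INTER_CUBIC),alpha=1.5,beta=10))
E
```

```text
8.05 [0.527  0.3463 0.0571] [ 0.9972 -0.0745  0.0032] [-0.1297  0.561   0.2983]
```

View pics/w5c.png

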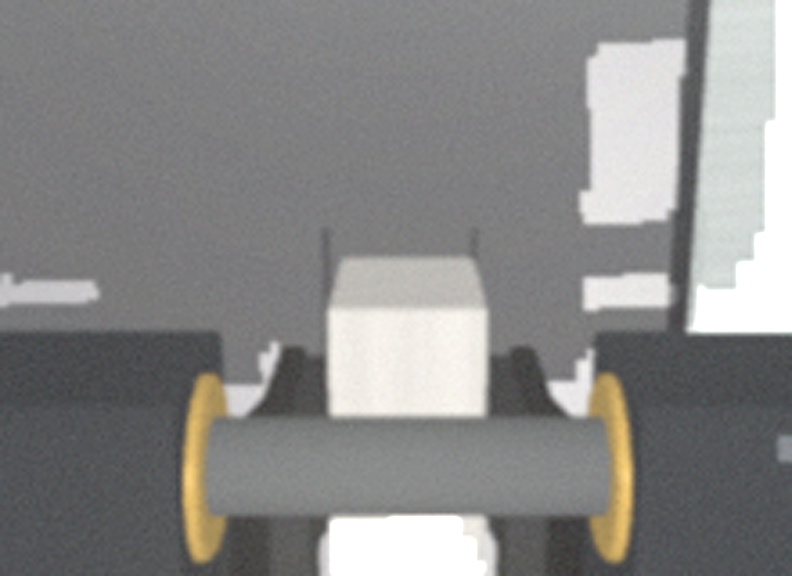

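Straight over the cutout: its side walls are at crop columns 326 and 475 and its near end at about row 228. The block's lower near edge is at row 258, columns 343–473. A small shift to -y is needed; I'll compute it.

```bash

python3 - <<'E'
from h import *
np.set_printoptions(precision=4,suppress=True)
o=get_obs();M=R.from_quat(o['tool_rot']).as_matrix();print(o['position'],M[:,0])
f=lambda x,y,z: 1000*M.T@(ray('wrist',(200+(x+.5)/3.6-.5,130+(y+.5)/3.6-.5),z)-o['position'])
zb=o['position'][2]-.0175
for p,z in [((343,258),zb),((473,258),zb),((327,308),zb+.034),((488,308),zb+.034),((326,228),.03),((475,228),.03)]: print(p,f(*p,z))
E
```

```text
[0.5269 0.3463 0.0572] [ 0.9972 -0.0744  0.0034]
(343, 258) [-22.5464  17.4004 -11.4555]
(473, 258) [-22.5506  17.4459  11.7999]
(327, 308) [-23.2951 -16.603  -11.7463]
(488, 308) [-23.297  -16.5567  11.9051]
(326, 228) [-25.9666  27.0374 -15.1673]
(475, 228) [-25.9733  27.092   12.7115]
```

Call:
drive_tool([
  [-0.5,0,-1.4,0,0,0,15],
  [-0.5,0,-1.4,0,0,0,15],
  [-0.5,6,-1.4,0,0,0,15],
  [-0.5,11,-1.4,0,0,0,15],
  [-0.5,15,-1.4,0,0,0,15],
  [-0.5,15,-1.4,0,0,0,15],
], newtons=40)

```text
time: 8.7
position: [0.5251, 0.3445, 0.0386]
tool_rot: [-0.706, 0.027, -0.026, 0.707]
ft_force: [-0.2, 1.8, -1.5]
grip_width: 0.0236
```

Call:
drive_tool([
  [0,4,0,0,0,0,15],
  [0,8,0,0,0,0,15],
  [0,8,0,0,0,0,15],
  [0,8,0,0,0,0,15],
])

```text
time: 9.1
position: [0.5253, 0.3443, 0.0312]
tool_rot: [-0.707, 0.026, -0.027, 0.707]
ft_force: [0.2, 2.3, -2.2]
grip_width: 0.0239
```

Call:
drive_tool([
  [0,0,0,0,0,0,40],
  [0,0,0,0,0,0,40],
  [0,-20,0,0,0,0,40],
  [0,-42,0,0,0,0,40],
  [0,-42,0,0,0,0,0],
  [0,-42,0,0,0,0,0],
  [0,-42,0,0,0,0,0],
  [0,-42,0,0,0,0,0],
  [0,-24,0,0,0,0,0],
  [0,-19,0,0,0,0,0],
])

```text
time: 10.1
position: [0.5237, 0.3434, 0.0485]
tool_rot: [0.707, -0.028, 0.025, -0.706]
ft_force: [-0.2, -0.6, -0.3]
grip_width: 0.0032
```

Call:
drive_tool([
  [0,2,0,0,0,0,0],
  [0,4,0,0,0,0,0],
  [0,4,0,0,0,0,0],
])

```text
time: 10.4
position: [0.5252, 0.3443, 0.0468]
tool_rot: [-0.707, 0.026, -0.026, 0.707]
ft_force: [-0.1, 0.3, -0.6]
grip_width: 0.0002
```

Call:
drive_tool([
  [0,2,0,0,0,0,0],
  [0,4,0,0,0,0,0],
  [0,4,0,0,0,0,0],
])

```text
time: 10.7
position: [0.5256, 0.3444, 0.0464]
tool_rot: [-0.706, 0.026, -0.027, 0.707]
ft_force: [-4.9, -1.7, 18.7]
grip_width: 0.0009
```

18.7 N at a tip height of 46.4 mm (home is 46 mm), so the block is home. Now to the T.

Call:
drive_tool([
  [0,-50,0,0,0,0,0],
  [0,-100,0,0,0,0,60],
  [0,-150,0,0,0,0,60],
  [194,-180,-381,0,0,0,60],
  [194,-180,-381,0,0,0,60],
  [194,-180,-381,0,0,0,60],
  [194,-180,-381,0,0,0,60],
  [194,-180,-381,0,0,0,60],
  [194,-180,-381,0,0,0,60],
  [194,-180,-381,0,0,0,60],
])

```text
time: 11.7
position: [0.6605, 0.0198, 0.2176]
tool_rot: [0.707, -0.026, 0.027, -0.707]
ft_force: [-0.3, 0.1, -0.8]
grip_width: 0.0583
```

Call:
drive_tool([
  [32,50,-68,0,0,0,60],
  [32,50,-68,0,0,0,60],
  [32,50,-68,0,0,0,60],
  [32,50,-68,0,0,0,60],
])

```text
time: 12.1
position: [0.6863, -0.0491, 0.1662]
tool_rot: [-0.706, 0.028, -0.027, 0.707]
ft_force: [-0.3, -0.4, 0.9]
grip_width: 0.0599
```

```bash

python3 - <<'E'
from h import *
np.set_printoptions(precision=4,suppress=True)
n='wrist'
for i in range(3): camera(n)
o=get_obs();print(o['time'],o['position'],R.from_quat(o['tool_rot']).as_matrix()[:,0])
im=camera(n); cv2.imwrite('pics/w6.png',im)
for d in mark_of(n,'tee_gauge_center')[:3]: print(round(d['conf'],2),np.round(d['location'],1),ray(n,d['location'],.017)[:2])
c=im[60:250,215:435]; cv2.imwrite('pics/w6c.png',cv2.resize(c,None,fx=3.6,fy=3.0,interpolation=cv2.INTER_CUBIC))
E
```

```text
12.25 [ 0.6869 -0.0469  0.1682] [ 0.9973 -0.0732  0.0015]
0.87 [308.4 158.9] [ 0.6499 -0.0488]
0.83 [481.5 162.1] [0.6669 0.1383]
```

View pics/w6c.png

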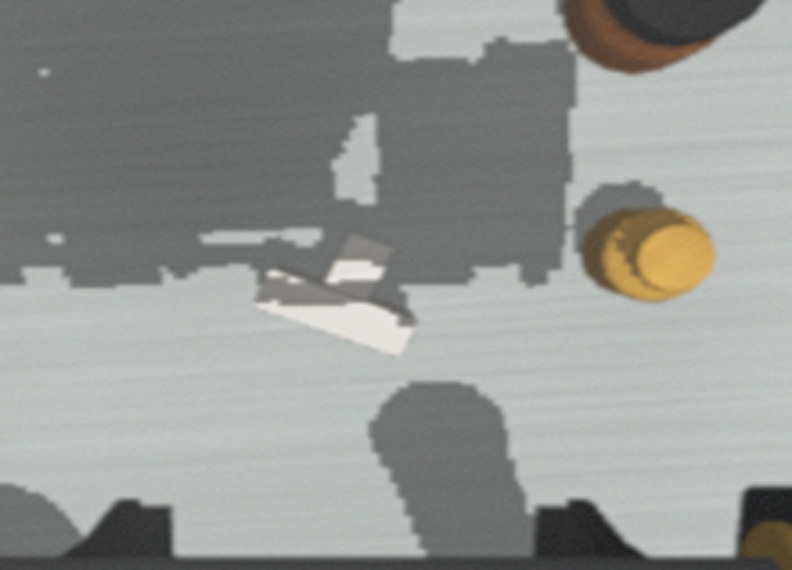

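The T is clear. The top of its far bar edge runs from (255,304) to (401,355) in the crop (scales 3.6/3.0, offset (215,60)), its right end goes up to (415,322), and the stem end is at (348,235)–(392,245).

```bash

python3 - <<'E'
from h import *
np.set_printoptions(precision=4,suppress=True)
for i in range(2): camera('wrist')
o=get_obs();M=R.from_quat(o['tool_rot']).as_matrix();print(o['position'],M[:,0])
f=lambda x,y,z=.034: ray('wrist',(215+(x+.5)/3.6-.5,60+(y+.5)/3.0-.5),z)[:2]
an=lambda d:np.degrees(np.arctan2(d[1],d[0]))
a,b,c,d,s,t=[f(*p) for p in [(255,304),(401,355),(415,322),(272,270),(348,235),(392,245)]]
print(a,b,c,d,s,t,np.linalg.norm(a-b),np.linalg.norm(b-c),np.linalg.norm(a-d),np.linalg.norm(s-t),'yaw',an(b-a)-90,an(t-s)-90)
th=np.radians(an(b-a)-90);ux=np.array([np.cos(th),np.sin(th)])
C=(a+b)/2-.007*ux;print('C',C,(s+t)/2+.027*ux,'tool mm',1000*M.T@np.array([*(C-o['position'][:2]),0]))
E
```

```text
[ 0.6869 -0.047   0.168 ] [ 0.9973 -0.0729  0.0013]
[ 0.6486 -0.0722] [ 0.6691 -0.0319] [ 0.658  -0.0272] [ 0.6375 -0.0664] [ 0.6275 -0.0441] [ 0.6317 -0.0321] 0.04530839822956599 0.012074691643348616 0.012513940708464049 0.012746657118258927 yaw -26.979726093009383 -19.056379632853563
C [ 0.6526 -0.0489] [ 0.6537 -0.0504] tool mm [-34.0624  -0.0447  -4.3849]
```

Call:
drive_tool([
  [-34,0,-4.7,0,22.7,0,68],
  [-34,0,-4.7,0,22.7,0,68],
  [-34,50,-4.7,0,22.7,0,68],
  [-34,100,-4.7,0,22.7,0,68],
  [-34,100,-4.7,0,22.7,0,68],
  [-34,130,-4.7,0,22.7,0,68],
  [-34,150,-4.7,0,22.7,0,68],
  [-34,150,-4.7,0,22.7,0,68],
])

```text
time: 13.25
position: [0.6517, -0.0498, 0.0169]
tool_rot: [-0.688, 0.166, -0.164, 0.688]
ft_force: [-1.2, -0.9, -0.1]
grip_width: 0.0682
```

Call:
drive_tool([
  [0,0,0,0,0,0,35],
  [0,0,0,0,0,0,35],
  [0,0,0,0,0,0,35],
  [0,0,0,0,0,0,35],
  [0,0,0,0,0,0,35],
], newtons=35)

```text
time: 13.75
position: [0.6536, -0.0505, 0.0188]
tool_rot: [-0.688, 0.164, -0.166, 0.688]
ft_force: [-0.9, 1.1, 5.8]
grip_width: 0.0454
```

Call:
drive_tool([
  [0,-50,0,0,0,0,35],
  [0,-100,0,0,0,0,35],
  [0,-130,0,0,0,0,35],
  [-241,-130,180,0,-22.7,0,35],
  [-241,-130,180,0,-22.7,0,35],
  [-241,-130,180,0,-22.7,0,35],
  [-241,-130,180,0,-22.7,0,35],
  [-241,-130,180,0,-22.7,0,35],
  [-241,-130,180,0,-22.7,0,35],
  [-241,-130,180,0,-22.7,0,35],
])

```text
time: 14.75
position: [0.5146, 0.2242, 0.1469]
tool_rot: [-0.706, 0.026, -0.023, 0.707]
ft_force: [0.5, -1.1, -0.6]
grip_width: 0.0455
```

```bash

python3 - <<'E'
from h import *
np.set_printoptions(precision=4,suppress=True)
for i in range(4): camera('wrist')
o=get_obs();M=R.from_quat(o['tool_rot']).as_matrix();print(o['time'],o['position'],M[:,0],o['grip_width'])
E
```

```text
14.95 [0.52   0.2187 0.1471] [ 0.9972 -0.0749  0.0007] 0.04548710434066172
```

Call:
drive_tool([
  [0,50,1.5,0,0,0,35],
  [0,90,1.5,0,0,0,35],
  [0,90,1.5,0,0,0,35],
  [0,90,1.5,0,0,0,35],
])

```text
time: 15.35
position: [0.52, 0.2196, 0.0568]
tool_rot: [0.707, -0.028, 0.027, -0.706]
ft_force: [0.6, -0.6, -0.4]
grip_width: 0.0453
```

```bash

python3 - <<'E'
from h import *
np.set_printoptions(precision=4,suppress=True)
for i in range(3): camera('wrist')
im=camera('wrist'); cv2.imwrite('pics/w7.png',im)
o=get_obs();M=R.from_quat(o['tool_rot']).as_matrix();print(o['time'],o['position'],M[:,0],o['grip_width'],o['ft_force'])
c=im[130:290,200:420]; cv2.imwrite('pics/w7c.png',cv2.convertScaleAbs(cv2.resize(c,None,fx=3.6,fy=3.6,interpolation=cv2.INTER_CUBIC),alpha=1.4,beta=10))
E
```

```text
15.55 [0.5215 0.2209 0.0594] [ 0.9971 -0.0753  0.0047] 0.04548831301591903 [ 0.0236  0.1184 -0.5866]
```

View pics/w7c.png

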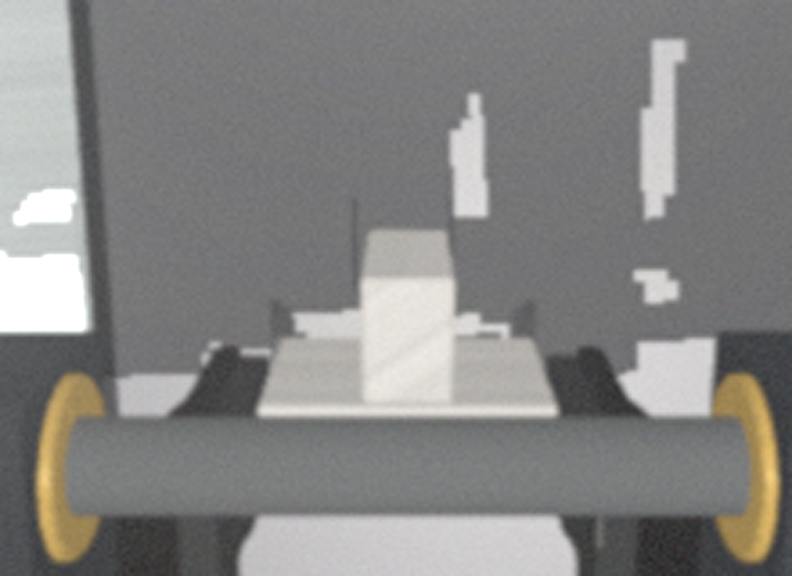

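The T is over its cutout. The stem walls are at columns 355 and 450, with the near end at about row 197. The bar's near corners are at (273,300) and (535,300). The stem's lower near edge is at row 231 (370–447) and its top edge at row 278 (361–454).

```bash

python3 - <<'E'
from h import *
np.set_printoptions(precision=4,suppress=True)
o=get_obs();M=R.from_quat(o['tool_rot']).as_matrix();print(o['position'],M[:,0])
f=lambda x,y,z: 1000*M.T@(ray('wrist',(200+(x+.5)/3.6-.5,130+(y+.5)/3.6-.5),z)-o['position'])
zb=o['position'][2]-.0175
for p,z in [((370,231),zb),((447,231),zb),((361,278),zb+.034),((454,278),zb+.034),((259,413),zb+.034),((557,413),zb+.034),((355,197),.03),((450,197),.03),((273,300),.03),((535,300),.03)]: print(p,f(*p,z))
E
```

```text
[0.5215 0.2209 0.0594] [ 0.9971 -0.0753  0.0047]
(370, 231) [-27.496   17.3632  -6.5861]
(447, 231) [-27.5011  17.3809   7.0957]
(361, 278) [-27.8647 -16.6391  -6.7056]
(454, 278) [-27.869  -16.6216   6.8529]
(259, 413) [ -6.7797 -16.5607 -22.302 ]
(557, 413) [ -6.7859 -16.5027  22.6368]
(355, 197) [-31.4502  29.2395  -9.7877]
(450, 197) [-31.4577  29.2625   8.0604]
(273, 300) [-11.2964  29.313  -25.8201]
(535, 300) [-11.311   29.3781  24.6578]
```

Call:
drive_tool([
  [-1.3,0,-0.8,0,0,0,35],
  [-1.3,0,-0.8,0,0,0,35],
  [-1.3,7,-0.8,0,0,0,35],
  [-1.3,13,-0.8,0,0,0,35],
  [-1.3,18,-0.8,0,0,0,35],
  [-1.3,18,-0.8,0,0,0,35],
], newtons=45)

```text
time: 16.15
position: [0.518, 0.2202, 0.038]
tool_rot: [0.707, -0.027, 0.026, -0.707]
ft_force: [1.3, 0.1, -3.4]
grip_width: 0.0452
```

Call:
drive_tool([
  [0,4,0,0,0,0,35],
  [0,7,0,0,0,0,35],
  [0,7,0,0,0,0,35],
  [0,7,0,0,0,0,35],
])

```text
time: 16.55
position: [0.518, 0.2201, 0.0317]
tool_rot: [0.707, -0.027, 0.026, -0.707]
ft_force: [0.0, -0.0, -3.3]
grip_width: 0.0456
```

Call:
drive_tool([
  [0,0,0,0,0,0,60],
  [0,0,0,0,0,0,60],
  [0,-20,0,0,0,0,60],
  [-4,-42,0,0,0,0,60],
  [-4,-42,0,0,0,0,0],
  [-4,-42,0,0,0,0,0],
  [-4,-42,0,0,0,0,0],
  [-4,-42,0,0,0,0,0],
  [-4,-42,0,0,0,0,0],
  [-4,-22,0,0,0,0,0],
])

```text
time: 17.55
position: [0.516, 0.2209, 0.0553]
tool_rot: [-0.706, 0.025, -0.028, 0.707]
ft_force: [0.9, -0.6, -1.1]
grip_width: 0.0193
```

Call:
drive_tool([
  [0,2,0,0,0,0,0],
  [0,5,0,0,0,0,0],
  [0,7,0,0,0,0,0],
  [0,7,0,0,0,0,0],
])

```text
time: 17.95
position: [0.5142, 0.2205, 0.0471]
tool_rot: [0.707, -0.026, 0.026, -0.707]
ft_force: [0.4, 0.5, -0.1]
grip_width: 0.0005
```

Call:
drive_tool([
  [0,2,0,0,0,0,0],
  [0,4,0,0,0,0,0],
  [0,4.5,0,0,0,0,0],
])

```text
time: 18.25
position: [0.5148, 0.2203, 0.0463]
tool_rot: [0.707, -0.025, 0.027, -0.707]
ft_force: [-4.5, -2.6, 25.7]
grip_width: 0.0004
```

The T is also home (25.7 N at a tip height of 46.3 mm). Now the knob.

Call:
drive_tool([
  [0,-50,0,0,0,0,0],
  [0,-100,0,0,0,0,40],
  [94,-190,-514,0,-4.3,0,40],
  [94,-190,-514,0,-4.3,0,40],
  [94,-190,-514,0,-4.3,0,40],
  [94,-190,-514,0,-4.3,0,40],
  [94,-190,-514,0,-4.3,0,40],
  [94,-190,-514,0,-4.3,0,40],
  [94,-190,-514,0,-4.3,0,40],
  [94,-190,-514,0,-4.3,0,40],
])

```text
time: 19.25
position: [0.5558, -0.1735, 0.2113]
tool_rot: [0.707, 0.0, 0.0, -0.707]
ft_force: [-0.1, -0.4, -0.1]
grip_width: 0.0397
```

Call:
drive_tool([
  [14,10,-125,0,0,0,40],
  [14,10,-125,0,0,0,40],
  [14,10,-125,0,0,0,40],
  [14,10,-125,0,0,0,40],
  [14,10,-125,0,0,0,40],
])

```text
time: 19.75
position: [0.5694, -0.2964, 0.2002]
tool_rot: [-0.707, 0.001, -0.0, 0.708]
ft_force: [-0.5, 0.9, 0.5]
grip_width: 0.0398
```

```bash

python3 - <<'E'
from h import *
np.set_printoptions(precision=4,suppress=True)
n='wrist'
for i in range(3): camera(n)
o=get_obs();print(o['time'],o['position'],R.from_quat(o['tool_rot']).as_matrix()[:,0])
im=camera(n); cv2.imwrite('pics/w8.png',im)
for t,z in [('dial_grip',.094),('window',.075)]:
    for d in mark_of(n,t)[:2]: print(t,round(d['conf'],2),np.round(d['location'],1),ray(n,d['location'],z)[:2])
c=im[50:250,220:420]; cv2.imwrite('pics/w8c.png',cv2.resize(c,None,fx=3,fy=3,interpolation=cv2.INTER_CUBIC))
E
```

```text
19.9 [ 0.5698 -0.2947  0.2007] [ 1.      0.0019 -0.0004]
dial_grip 0.97 [285.8 110.5] [ 0.4859 -0.3191]
window 0.94 [285.  201.2] [ 0.574  -0.3236]
```

View pics/w8c.png

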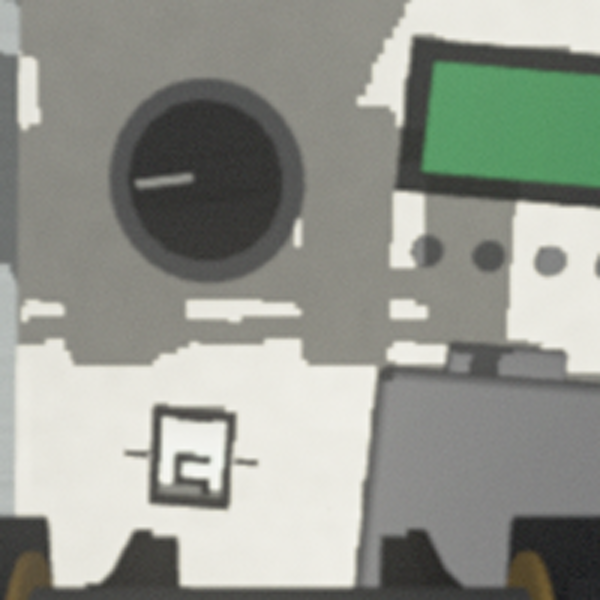

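The knob's pointer is at crop (135–192,180), pointing to the robot's right. The window is at (192,457) and its digit is shifted towards the back. The angle fits either about 2.3 or about 5.3, so I need a closer look to read the digit.

Call:
drive_tool([
  [30,0,-28,0,0,0,40],
  [30,45,-28,0,0,0,40],
  [30,85,-28,0,0,0,40],
  [30,85,-28,0,0,0,40],
  [30,85,-28,0,0,0,40],
])

```text
time: 20.55
position: [0.5999, -0.3237, 0.1154]
tool_rot: [-0.707, 0.0, 0.001, 0.707]
ft_force: [0.8, -0.6, -0.5]
grip_width: 0.0401
```

```bash

python3 - <<'E'
from h import *
np.set_printoptions(precision=4,suppress=True)
n='wrist'
for i in range(3): camera(n)
o=get_obs();print(o['time'],o['position'],R.from_quat(o['tool_rot']).as_matrix()[:,0])
im=camera(n); cv2.imwrite('pics/w9.png',im)
for t,z in [('dial_grip',.094),('window',.075)]:
    for d in mark_of(n,t)[:2]: print(t,round(d['conf'],2),np.round(d['location'],1),ray(n,d['location'],z)[:2])
w=mark_of(n,'window')[0]['location']; x,y=map(int,w)
c=cv2.resize(im[max(y-40,0):y+40,x-40:x+40],None,fx=5,fy=5,interpolation=cv2.INTER_CUBIC)
k=cv2.resize(im[0:y-20,x-80:x+80],(400,int(400/160*(y-20))),interpolation=cv2.INTER_CUBIC)
h=max(len(c),len(k)); P=np.zeros((h,800,3),np.uint8);P[:400,:400]=c[::-1,::-1];P[:len(k),400:]=k; cv2.imwrite('pics/w9c.png',P);print(x,y,P.shape)
E
```

```text
20.7 [ 0.6016 -0.3254  0.1185] [1.     0.0009 0.0042]
dial_grip 0.89 [326.5  43.4] [ 0.485  -0.3173]
window 0.65 [318.2 185.1] [ 0.5726 -0.3212]
window 0.41 [321.7  40.6] [ 0.4781 -0.3195]
318 185 (412, 800, 3)
```

View pics/w9c.png

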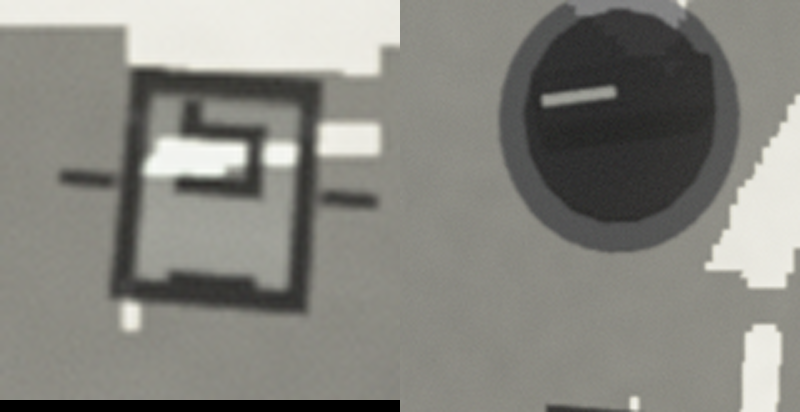

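Turned upright, the window shows the digit 5 pushed upwards, with the top of the next digit below it. So the dial stands at about 5.3 and the knob must turn about 139° counter-clockwise. I'll check the wrist's joint range first.

```bash

python3 - <<'E'
from h import *
np.set_printoptions(precision=4,suppress=True)
o=get_obs();print(np.degrees(o['q']),o['position'])
# pointer direction in world from w8 (pose .5698,-.2947,.2007, yaw 0), top of bar z=.105; w9 index marks
P=np.array([.5698,-.2947,.2007]);M=np.array([[1,0,0],[0,0,1],[0,-1,0.]])
c=get_calibration('wrist');T=np.array(c['tool_from_camera'])
def g(px,z):
    Rm=M@T[:3,:3];oo=P+M@T[:3,3];d=Rm@np.array([(px[0]-c['cx'])/c['fx'],(px[1]-c['cy'])/c['fy'],1]);return (oo+d*(z-oo[2])/d[2])[:2]
f=lambda x,y,z:g((220+(x+.5)/3-.5,50+(y+.5)/3-.5),z)
an=lambda d:np.degrees(np.arctan2(d[1],d[0]))
print('pointer',an(f(135,184,.105)-f(192,177,.105)),'index yaw',an(f(258,463,.075)-f(125,453,.075))-90,'skirt c',f(207,180,.084),'bar tip',f(135,184,.105), 'win',f(193,456,.075))
E
```

```text
[ -37.7679   41.3757   78.2128   -0.0005   60.2354 -127.7908] [ 0.6007 -0.325   0.1173]
pointer -83.30594251672792 index yaw -4.400362350460426 skirt c [ 0.4842 -0.317 ] bar tip [ 0.4868 -0.3359] win [ 0.5741 -0.3243]
```

Call:
drive_tool([
  [-116,-40,7,0,80,0,40],
  [-116,-40,7,0,80,0,40],
  [-116,-40,7,0,80,0,40],
  [-116,-40,7,0,80,0,40],
  [-116,-40,7,0,80,0,40],
  [-116,-40,7,0,80,0,40],
  [-116,-40,7,0,80,0,40],
  [-116,-40,7,0,80,0,40],
  [-116,-40,7,0,80,0,40],
  [-116,-40,7,0,80,0,40],
])

```text
time: 21.9
position: [0.4842, -0.3178, 0.1563]
tool_rot: [0.541, -0.455, 0.456, -0.541]
ft_force: [0.1, -0.1, -0.5]
grip_width: 0.0401
```

```bash

python3 - <<'E'
from h import *
o=get_obs();print(np.degrees(o['q']).round(1),o['position'],R.from_quat(o['tool_rot']).as_matrix()[:,0])
E
```

```text
[-44.3  31.5  92.5   0.   55.9 -54.1] [ 0.48418492 -0.31778947  0.15630699] [ 0.17031184 -0.98538948  0.00120327]
```

Call:
drive_tool([
  [0,0,0,0,80,0,40],
  [0,0,0,0,80,0,40],
  [0,0,0,0,80,0,40],
  [0,0,0,0,80,0,40],
  [0,0,0,0,80,0,40],
  [0,0,0,0,80,0,40],
  [0,0,0,0,80,0,40],
  [0,0,0,0,80,0,40],
  [0,0,0,0,80,0,40],
  [0,0,0,0,80,0,40],
])

```text
time: 22.9
position: [0.4842, -0.3178, 0.1563]
tool_rot: [0.121, -0.696, 0.697, -0.122]
ft_force: [-0.4, -0.9, -0.2]
grip_width: 0.0399
```

Call:
drive_tool([
  [0,0,0,0,80,0,40],
  [0,0,0,0,80,0,40],
  [0,0,0,0,80,0,40],
  [0,0,0,0,80,0,40],
  [0,0,0,0,80,0,40],
  [0,0,0,0,80,0,40],
  [0,0,0,0,80,0,40],
  [0,0,0,0,80,0,40],
  [0,0,0,0,80,0,40],
  [0,0,0,0,80,0,40],
])

```text
time: 23.9
position: [0.4842, -0.3178, 0.1563]
tool_rot: [-0.355, -0.612, 0.612, 0.354]
ft_force: [-0.4, -0.4, -0.3]
grip_width: 0.0403
```

Call:
drive_tool([
  [0,0,0,0,23.3,0,40],
  [0,0,0,0,23.3,0,40],
  [0,0,0,0,23.3,0,40],
  [0,30,0,0,23.3,0,40],
  [0,50,0,0,23.3,0,40],
  [0,50,0,0,23.3,0,40],
])

```text
time: 24.5
position: [0.4825, -0.3162, 0.1037]
tool_rot: [0.468, 0.528, -0.528, -0.472]
ft_force: [-0.6, 0.5, 0.3]
grip_width: 0.04
```

```bash

python3 - <<'E'
from h import *
for i in range(2): camera('wrist')
o=get_obs();v=R.from_quat(o['tool_rot']).as_matrix()[:,0];print(o['time'],np.degrees(o['q']).round(1),o['position'],np.degrees(np.arctan2(v[1],v[0])),o['ft_force'])
E
```

```text
24.6 [-44.3  35.7  94.6  -0.   49.7 129. ] [ 0.48416755 -0.31774267  0.10599689] 96.71727853366907 [-1.24545677 -0.44060265 -0.19733085]
```

Call:
drive_tool([
  [0,10,0,0,0,0,40],
  [0,17,0,0,0,0,40],
  [0,17,0,0,0,0,40],
  [0,17,0,0,0,0,5],
  [0,17,0,0,0,0,5],
  [0,17,0,0,0,0,5],
  [0,17,0,0,0,0,5],
  [0,17,0,0,0,0,5],
], newtons=20)

```text
time: 25.4
position: [0.4855, -0.3175, 0.0887]
tool_rot: [0.471, 0.529, -0.528, -0.469]
ft_force: [3.9, 2.4, -1.3]
grip_width: 0.0117
```

```bash

python3 - <<'E'
from h import *
o=get_obs();v=R.from_quat(o['tool_rot']).as_matrix()[:,0];print(o['time'],o['position'],np.degrees(np.arctan2(v[1],v[0])),o['ft_force'],o['moment'],o['grip_width'])
E
```

```text
25.4 [ 0.48547704 -0.31751129  0.0886906 ] 96.66138101818106 [ 3.93021567  2.44489864 -1.28246904] [ 0.41765385 -0.68846749  0.06898107] 0.011671594723163436
```

Call:
drive_tool([
  [0,0,-1,0,-8,0,5],
  [0,0,-1,0,-75,0,5],
  [0,0,-1,0,-75,0,5],
  [0,0,-1,0,-75,0,5],
  [0,0,-1,0,-75,0,5],
  [0,0,-1,0,-75,0,5],
  [0,0,-1,0,-75,0,5],
  [0,0,-1,0,-75,0,5],
  [0,0,-1,0,-75,0,5],
  [0,0,-1,0,-75,0,5],
])

```text
time: 26.4
position: [0.4854, -0.3177, 0.0887]
tool_rot: [-0.051, -0.705, 0.705, 0.051]
ft_force: [1.7, -0.4, 0.6]
grip_width: 0.0119
```

Call:
drive_tool([
  [0,0,0,0,-63.9,0,5],
  [0,0,0,0,-63.9,0,5],
  [0,0,0,0,-63.9,0,5],
  [0,0,0,0,-63.9,0,5],
  [0,0,0,0,-63.9,0,5],
  [0,0,0,0,-63.9,0,5],
  [0,0,0,0,-63.9,0,5],
  [0,0,0,0,-63.9,0,5],
  [0,0,0,0,-63.9,0,5],
  [0,0,0,0,-63.9,0,5],
])

```text
time: 27.4
position: [0.4854, -0.3178, 0.0887]
tool_rot: [0.329, -0.625, 0.626, -0.329]
ft_force: [1.9, -0.3, -0.4]
grip_width: 0.0118
```

```bash

python3 - <<'E'
from h import *
for i in range(3): camera('wrist')
o=get_obs();v=R.from_quat(o['tool_rot']).as_matrix()[:,0];print(o['time'],o['position'],np.degrees(np.arctan2(v[1],v[0])),o['ft_force'],o['moment'],o['grip_width'],np.degrees(o['q'])[5])
E
```

```text
27.55 [ 0.48544967 -0.31785937  0.08870305] -124.46717377783685 [ 2.78309379 -1.41596869  0.30847612] [-0.2282912  -0.2677574   0.06709737] 0.011579423074833586 -9.782270482447949
```

Call:
drive_tool([
  [0,0,0,0,0,0,40],
  [0,0,0,0,0,0,40],
  [0,0,0,0,0,0,40],
  [0,-50,0,0,0,0,40],
  [0,-90,0,0,0,0,40],
  [0,-90,0,0,0,0,40],
  [0,-90,0,0,0,0,40],
])

```text
time: 28.25
position: [0.485, -0.3175, 0.1793]
tool_rot: [0.33, -0.625, 0.626, -0.33]
ft_force: [-0.8, 1.0, -0.6]
grip_width: 0.0397
```

```bash

cat > rect.py <<'E'
from h import *
import sys
for i in range(4): camera('wrist')
o=get_obs();im=camera('wrist');cv2.imwrite(f'pics/{sys.argv[1]}_raw.png',im)
th=np.radians(-4.4);ux=np.array([np.cos(th),np.sin(th)]);uy=np.array([-ux[1],ux[0]])
W=np.array([.574,-.324])
def warp(C,z,hx,hy,s):
    src=np.float32([proj('wrist',[*(C+a*ux+b*uy),z]) for a,b in [(hx,hy),(hx,-hy),(-hx,-hy),(-hx,hy)]])
    w,h=int(2*hy*1000*s),int(2*hx*1000*s)
    return src,cv2.warpPerspective(im,cv2.getPerspectiveTransform(src,np.float32([[0,0],[w,0],[w,h],[0,h]])),(w,h),flags=cv2.INTER_CUBIC)
s,a=warp(W,.075,.025,.025,10)
s2,b=warp(W-.09*ux,.105,.03,.015*1.0,8)
P=np.zeros((500,760,3),np.uint8);P[:,:500]=a;P[:b.shape[0],510:510+b.shape[1]]=b
cv2.imwrite(f'pics/{sys.argv[1]}.png',P);print(o['time'],o['position'],s.round(),s2.round())
E
python3 rect.py v1
```

```text
28.45 [ 0.48389306 -0.3165094   0.17684035] [[414. 115.]
 [437. 164.]
 [388. 191.]
 [363. 144.]] [[337. 178.]
 [354. 208.]
 [293. 242.]
 [275. 213.]]
```

View pics/v1.png

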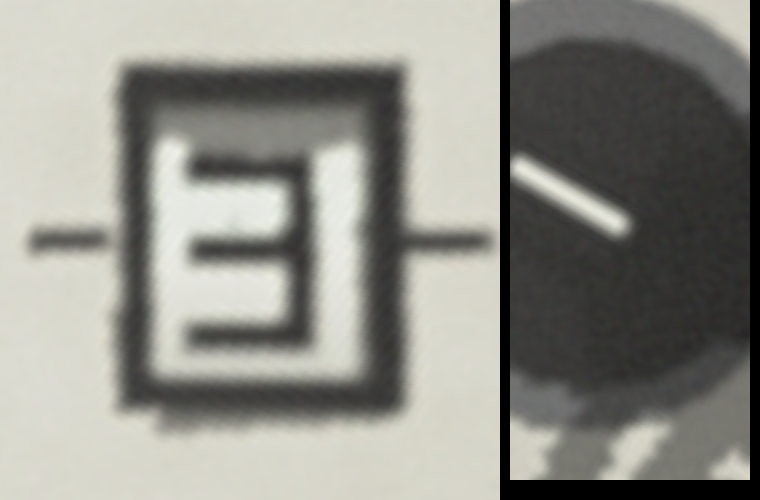

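The window shows a 3. Its middle is at row 251 against index marks at 240, i.e. 1.1 mm towards the front. It also sits 1.2 mm left of the window's centre. Both fit the camera's slant onto a drum about 5 mm below the deck, so the number is centred. The pointer independently reads 119.8° (target 120°). Last, a look at the tray.

```bash

python3 - <<'E'
from h import *
im=camera('top')
for t,z in [('filter_block_center',.029),('tee_gauge_center',.029),('square_block_center',.029)]:
    for d in mark_of('top',t)[:3]: print(t,round(d['conf'],2),np.round(ray('top',d['location'],z)[:2],4))
a=cv2.resize(im[140:290,190:450],None,fx=3,fy=3,interpolation=cv2.INTER_CUBIC); cv2.imwrite('pics/end.png',a)
E
```

```text
filter_block_center 0.48 [0.5223 0.3393]
tee_gauge_center 0.64 [0.5785 0.2811]
tee_gauge_center 0.59 [ 0.7661 -0.1809]
tee_gauge_center 0.39 [0.5116 0.2021]
square_block_center 0.4 [0.5709 0.2839]
```

View pics/end.png

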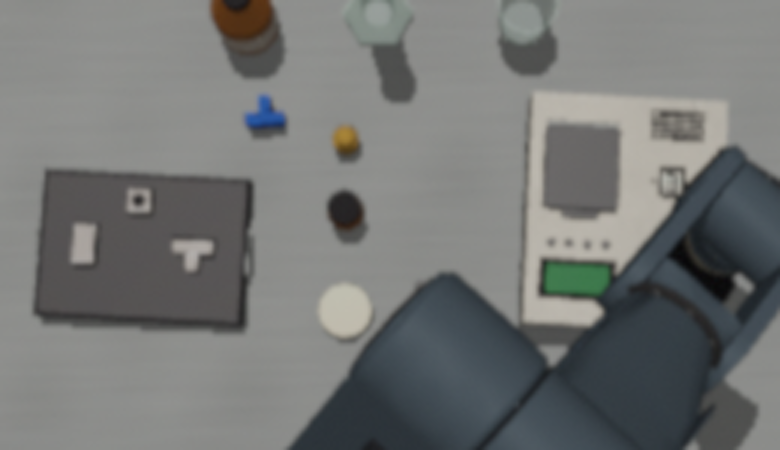

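All three pieces sit squarely in the tray: block at (83,243), T at (192,252), square at (138,200). The bystanders that show are where they were; the arm hides the cell box and the red block. Handing in.

```bash
python3 -c "
from rig import *
print(hand_in())"
```

```text
the job is handed in; nothing more can be done
None
```

The aluminium filter block and the T gauge are pressed home in their cutouts, and the knob is turned so that 3 shows in the window. I handed the job in at about 29 s.

- **Tray parts:** I pressed each part on top with the shut fingers. The block took 18.7 N at a tip height of 46.4 mm and the T took 25.7 N at 46.3 mm; home is 46 mm. The last top picture shows both parts and the square block seated squarely.
- **Knob:** the pointer reads about 119.8° against a target of 120°, and the wrist ended within 0.1° of the angle I aimed for. In the slanted picture, 3 looked about 1.1 mm towards the front. I put that down to the slanted view of the recessed drum, because the digit also looked shifted sideways by a matching amount; I did not check it from straight above.
- **Disagreements:** the block cutout's first two positions differed by about 7 mm in y because I read the pose while the arm was settling; once corrected they agreed to within 1 mm. In the last picture the network placed the T gauge wrongly, so I relied on the picture and the press height.
- **Not checked:** the arm hid the cell box and the red block in the last picture, so I could not confirm they were undisturbed. I made no moves near them that should have touched them.

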